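Draw a dropped ring out from under a drive guard with the hooked rod

ROBOT

A 6-joint arm with a two-finger parallel gripper is mounted at the origin on a cart in front of the work surface, level with it; the furniture and walls round the work are solid. World frame = base frame: x ahead of the robot, y to its left, z up, the work surface at z = 0. Lengths are in mm, angles in rad, forces in N, time in s.
With the tool pointing down it reaches from about 275 to 1000 mm from the base axis. Payload 8.4 kg.
Tool frame: the origin (TCP) lies at the very end of the fingers, on their centre line; the grasp point (between the pads) lies 19 mm behind it (r.pinch_z is the distance from the TCP to the grasp point, in mm); z points along the fingers, y is the line along which they close (so a half turn about z gives the same grasp; the last joint's range is limited). The gripper opens to 85 mm and grips with 20 to 120 N. Pads are 22 mm wide; open, the fingers measure 114 mm over their backs; the gripper's body (76 mm by 85 mm) begins 54 mm behind the grasp point. The pads swing forward as they close: fully open they stand 13 mm farther back than shut.
Start: joints at [-1.287, 0.353, 1.633, -0, 1.155, -0.002], TCP at [176.202, -599.651, 231.281] pointing down, gripper open.
Joint ranges: [-2.63, 2.63], [-0.92, 2.1], [0.06, 2.66], [-1.3, 4.44], [0, 2.69], [-3.02, 3.02]. Speed limits (rad/s): [2.22, 2.22, 2.79, 3.14, 3.14, 3.14].

INTERFACE

Orientations are given as [roll, pitch, yaw] about the fixed x, y, z axes, in that order (R = Rz(yaw) Ry(pitch) Rx(roll)).
In Python, from rig import r gives the robot as it stands.
- The arm moves only by the tool carry_out, never from a script. Its argument "series" is a list of rows, each a list of 7 numbers: the turn, a rotation vector about the tool's x, y, z as a fraction of full scale, then the shift along the tool's x, y, z as a fraction of full scale, then the gripper command: -1 is fully open, 1 is shut, values between are in proportion. A call has 1 to 8 rows; each row is the pose to reach, as a shift and turn from the pose commanded when the call began, along the tool's axes at that moment, turning the shorter way round; what a row does not reach only later rows make up. Full scale, the value 1, is 0.25 m for a shift and pi rad for a turn. A row lasts 1/8 s, in which the tool goes at most 62.5 mm and 10.7 degrees, less where a joint would pass 70% of its speed; a pose out of reach is approached as far as the arm can. A call with a number of a shift or a turn outside -1 to 1 is refused whole. A call with a gripper value outside its range is refused whole. The fingers move at their own pace and stop on an object; "force" is the grip in N (left out, the last holds). Time passes only in rows, so rows that repeat a pose let the fingers close. It gives the time, the measured TCP pose, the force, the opening and the grip force at its end, in the units of the state.
- r.sense(): the state, without advancing time (a new reading comes with each control period).
- r.grab_frame(name): name is "scene" or "side" or "wrist"; returns the picture (420x560x3 uint8, red, green, blue); there is no depth.
- r.get_calibration(name): a dict with "K" (3x3 intrinsics, pixels), "pose" (4x4, takes a point from camera to world coordinates). Camera axes: x right, y up, looking along -z (the intrinsics and any distortion apply to the point x, -y, -z); pixel columns grow to the right and rows downward; lengths in mm; the calibration is good to about 2 mm. A picture is of the moment at which its call begins: read the wrist's pose just before it. get_calibration takes no time and is no camera call; for the wrist camera it gives the pose at the moment of the call.
- r.sign_off(): hands the job in; it is judged then, once.
Trained networks look in the newest picture that a camera, given by its name, has taken for a name from the list of things; names that differ only in an ending like _2 or _b are one class to them, and where a whole thing is asked for, a point or a joint stands for the part that bears it (a point fixed in the world has none). Each returns a list of dicts, best first, with "score" (0 to 1); they miss things now and then, are a little off and sometimes report something else, mostly with a low value. They report only what shows in the picture. A call takes as long as a camera call.
- r.silhouettes(camera, label): "region" (420x560 bool, what is visible of it) and "position" ([row, column] in pixels, amid what is visible of it).
The state is a dict: "clock": time; "qpos": joint angles; "qvel": joint speeds; "joint_efforts": joint torques, N m; "eef_pos": TCP position; "tcp_rot": TCP orientation; "contact_force": force on the tool from outside, world axes, zero at the start; "wrist_torque": the same for the moment, N m; "opening": opening from 0.0 (shut) to 1.0 (fully open); "grasp_force": force on a finger pad.
Only numpy, scipy, OpenCV 4.12 (cv2) and the standard library are available. Lean on these libraries where they do the work, as an engineer would, in place of code of your own. Each camera call takes 0.05 s, during which the arm holds its last target. There are 200 camera calls.

TASK

A steel spacer ring has dropped under the fixed bar guard of the small drive: take the hooked rod from its rest, reach in under the guard, and draw the ring along the tray until it is felt, firmly but gently, against the face of the end stop, holding it there for a moment with a light pull. The stop can be set in and out and its setting was not measured, so stop on the feel and never haul on it. Then lift the hook out, leaving the ring in the open before the stop, and lay the rod back in its rest; do not touch the ring with the fingers, and leave the loose control knob in the tray and the small jar beside it where they are.

Things in the scene. Friction and masses are not known exactly. Their poses are not given: they have to be found in the camera images.
- tray: fixed flat grey sheet-metal tray, 120 wide (x), 415 long (y from -175 to +240); origin on the worktop at the middle of the guard's mouth. +y points in under the guard: parts are drawn out along -y. Floor 4 above the worktop, 12 high side rims at x -60 and +60. Open above at negative y.
- guard: fixed dark steel bar guard on the tray, same origin and axes as the tray. Open mouth at y 0, free from x -52 to +52 and up to 80 above the worktop; roof bars about 19 apart at 83 to 88 high, side bars, back at y +236. No hand goes in. A grey gear drive fills the closed end from y +175 on.
- stop: end stop on the open end of the tray, axes as the tray's: dark block 70 x 16 x 12, origin mid underside, on the tray floor at tray y -136. A clamped upright steel plate 90 wide, 14 high stands before it; its face toward the guard is 16 to 51 mm (+y) from this origin: the setting differs and is not measured, feel for it. A light but certain pull is 4 to 8 N; over 12 N strains the stop.
- spacer_ring: loose plain steel ring lying flat on the tray floor under the guard, outer diameter 46, eye 26, 14 thick, about 0.12 kg; origin in the middle of its underside. Sliding it takes about 1 N. It starts 60 to 130 mm in from the mouth, 4 to 24 mm to the +x side of the tray's centre line.
- hook: hooked rod, 0.2 kg, balanced at y +36. Wooden flat handle 16 wide (x), y -40 to +45, z -18 to +18; origin mid handle. A 6 mm steel rod runs along +y, 10 mm below the origin, to y +250 and turns straight down; the hook's round end is at y +250, z -44. Lies level in its rest, origin 60 above the worktop. Pinch the handle across x from above at y -20 to +30, hard, or it tips.
- rest: fixed grey plastic rest, base 46 x 215 x 6; origin on the worktop below the handle, y along the rod. A flared cradle (seat 42 high, 24 wide) at y -38 to -28 carries the handle, a fork (seat 47 high, 14 wide) at y +140 to +150 the rod. The rod belongs with its origin 60 mm above this origin, its y along the rest's y; up to 20 mm to and fro is fine.
- knob: loose grey control knob, 26 across, 16 high, on the tray floor under the guard near its -x side bars; origin mid underside; not to be disturbed
- jar: loose small brown jar with black lid, 41 across, 42 high, on the worktop beyond the tray, past the hook end of the rest; origin mid underside; not to be disturbed

How it is judged:
By the outcome, as a careful person would: the job done as asked, in the order asked, and still so for the second after the job is handed in, with the robot touching nothing.
It also fails if it takes over 64 s, if anything falls off the work surface, if the arm or the gripper's body presses on something with over 40 N, if the wrist force passes 120 N, or if a joint passes its speed limit or range.

## Working session

There is one attempt and no reset: what is moved stays moved. The work goes in short steps, Python scripts to look and compute and a tool call to move; the robot and the scene stay as the last step left them, time stands still between calls to the robot, and variables do not carry over. Pictures are saved under pics/ and viewed, at most 10 in all, crops included, and the job is handed in when it is done.

Besides the shell and the picture viewer there is one more tool, called as name(argument=value, ...), one argument or row to a line, values as JSON. carry_out: Moves the arm, as the interface text tells. Its arguments: {"type":"object","properties":{"series":{"type":"array"},"force":{"type":"number"}},"required":["series"]}

```bash
mkdir -p pics; ls; python3 - <<'E'
from rig import r
import cv2,numpy as np
s=r.sense();print(s)
ims=[]
for c in ["scene","side"]:
    im=r.grab_frame(c);cv2.imwrite(f"pics/{c}0.png",im[:,:,::-1]);
    k=r.get_calibration(c);print(c,np.round(k["K"],1).tolist(),np.round(k["pose"],3).tolist(),[x for x in k if x not in("K","pose")])
    for l in ["tray","guard","stop","spacer_ring","hook","rest","knob","jar"]:
        for d in r.silhouettes(c,l)[:2]:
            m=d["region"];y,x=np.where(m);print(c,l,round(d["score"],2),np.round(d["position"]),m.sum(),(x.min(),x.max(),y.min(),y.max()) if len(x) else "")
E
```

```text
pics
{'clock': 0.0, 'qpos': array([-1.28735578e+00,  3.53643639e-01,  1.63410974e+00,  7.97494454e-06,
        1.15522178e+00, -2.39273539e-03]), 'qvel': array([ 0.00092114,  0.00109176, -0.000612  ,  0.00138853, -0.0007101 ,
        0.00068393]), 'joint_efforts': array([-2.53858881e-03, -6.05248547e+01, -3.42067802e+01, -2.12306991e-04,
        9.31449904e-03,  1.36808470e-05]), 'eef_pos': array([ 176.09878872, -599.18979969,  230.57494166]), 'tcp_rot': array([-3.14021016e+00, -1.05996593e-05,  2.85830055e-01]), 'contact_force': array([ 0.38352746, -0.60222342, -0.14987976]), 'wrist_torque': array([-0.0217654 ,  0.04431846, -0.00751757]), 'grasp_force': 0.0, 'opening': 0.9974537079578736}
scene [[540.9, 0.0, 280.7], [0.0, 540.9, 214.4], [0.0, 0.0, 1.0]] [[-0.72, 0.352, -0.598, -273.668], [-0.694, -0.377, 0.614, 737.497], [-0.009, 0.857, 0.516, 731.496], [0.0, 0.0, 0.0, 1.0]] []
scene tray 0.76 [264. 252.] 8371 (np.int64(179), np.int64(352), np.int64(220), np.int64(321))
scene guard 0.84 [261. 234.] 3908 (np.int64(178), np.int64(302), np.int64(220), np.int64(317))
scene stop 0.8 [238
[... 772 characters left out ...]
t64(213), np.int64(286), np.int64(155), np.int64(273))
side tray 0.42 [254. 258.] 481 (np.int64(238), np.int64(272), np.int64(242), np.int64(262))
side guard 0.67 [191. 248.] 980 (np.int64(215), np.int64(266), np.int64(155), np.int64(221))
side guard 0.33 [250. 366.] 549 (np.int64(312), np.int64(382), np.int64(203), np.int64(271))
side stop 0.61 [252. 258.] 449 (np.int64(238), np.int64(273), np.int64(241), np.int64(262))
side hook 0.69 [248. 364.] 718 (np.int64(311), np.int64(383), np.int64(202), np.int64(271))
side rest 0.61 [262. 354.] 1247 (np.int64(325), np.int64(388), np.int64(219), np.int64(291))
side jar 0.64 [191. 297.] 224 (np.int64(289), np.int64(302), np.int64(184), np.int64(201))
```

```bash
python3 - <<'E'
import cv2
a=cv2.imread("pics/scene0.png")[140:340,150:370];b=cv2.imread("pics/side0.png")[130:310,190:410]
cv2.imwrite("pics/a.png",cv2.resize(a,None,fx=2.9,fy=2.9,interpolation=2));cv2.imwrite("pics/b.png",cv2.resize(b,None,fx=3,fy=3,interpolation=2))
E
```

```text
(no output)
```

View pics/a.png

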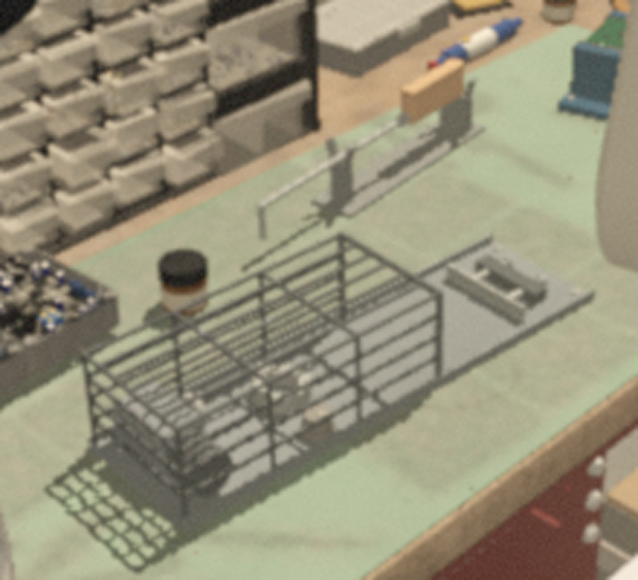

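View pics/b.png

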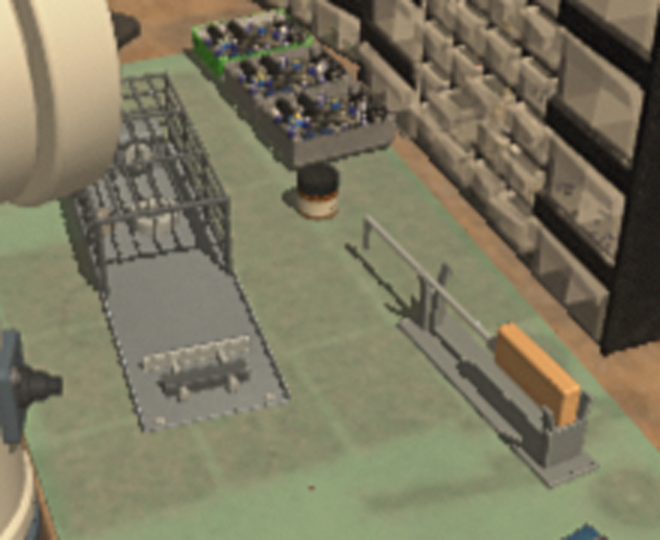

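The pictures show the tray with its guard on the left in the side view, its open end and stop toward that camera. The rest and hook are on the right, with the jar beyond the hook tip. In the scene view the ring sits under the roof bars at about (247,274) and the knob nearer the camera at about (259,285).

```bash
cat > h.py <<'E'
from rig import r
import numpy as np
from scipy.optimize import least_squares
from scipy.spatial.transform import Rotation as R
def proj(c,P,k=None):
    k=k or r.get_calibration(c);T=k["pose"];p=(np.atleast_2d(P)-T[:3,3])@T[:3,:3]
    p=p*[1,-1,-1];q=p@k["K"].T;return q[:,:2]/q[:,2:]
def ray(c,uv,z,k=None):
    k=k or r.get_calibration(c);T=k["pose"];d=np.linalg.inv(k["K"])@[uv[0],uv[1],1]
    d=T[:3,:3]@(d*[1,-1,-1]);o=T[:3,3];return o+d*(z-o[2])/d[2]
def loc(p,P):
    P=np.atleast_2d(P).astype(float);c,s=np.cos(p[2]),np.sin(p[2])
    return np.c_[p[0]+c*P[:,0]-s*P[:,1],p[1]+s*P[:,0]+c*P[:,1],P[:,2]]
def inv(p,W):
    c,s=np.cos(p[2]),np.sin(p[2]);d=np.array(W[:2])-p[:2];return np.array([c*d[0]+s*d[1],-s*d[0]+c*d[1]])
def fit(obs,p0):
    f=lambda p:np.concatenate([proj(c,loc(p,P))[0]-uv for c,P,uv in obs])
    s=least_squares(f,p0,loss="soft_l1",x_scale=[10,10,.1]);return s.x,f(s.x).reshape(-1,2)
E
python3 - <<'E'
from h import *
A=lambda u,v:(150+u/2.9,140+v/2.9)
B=lambda u,v:(190+u/3,130+v/3)
g=ray("side",B(167,280),4);
tray=[("side",(-60,-175,6),B(145,430)),("side",(60,-175,6),B(289,399)),("side",(54,0,12),B(230,268)),("side",(-54,0,12),B(105,295)),
("scene",(60,-175,6),A(492,238)),("scene",(-60,-175,6),A(592,296)),("scene",(54,0,86),A(342,237)),("scene",(-54,0,86),A(440,297)),("scene",(-54,236,86),A(180,432)),("scene",(54,236,86),A(86,356))]
p,e=fit(tray,[g[0],g[1],-.3]);print("tray",p.round(3));print(e.round(1).tolist())
t=ray("side",B(367,219),50)
hook=[("side",(0,250,52),B(367,217)),("side",(0,250,16),B(367,247)),("side",(-8,45,78),B(497,330)),("side",(8,-40,78),B(580,385)),("side",(-8,-40,78),B(565,396)),
("scene",(0,250,52),A(261,207)),("scene",(0,250,16),A(263,237)),("scene",(-8,45,78),A(402,96)),("scene",(-8,-40,78),A(460,62))]
q,e=fit(hook,[t[0]+100,t[1]-200,.3]);print("hook",q.round(3));print(e.round(1).tolist())
print(r.sense()["clock"])
for l,z in[("spacer_ring",18),("knob",16),("jar",42)]:
    r.grab_frame("scene") if l=="spacer_ring" else 0
    d=r.silhouettes("scene",l)[0];y,x=np.where(d["region"]);print(l,W:=ray("scene",(x.mean(),y.mean()),z/2+(4 if l!="jar" else 0)),inv(p,W),inv(q,W))
E
```

```text
tray [ 4.20883e+02  1.34220e+01 -6.40000e-02]
[[-1.0, 0.2], [0.4, -0.4], [-2.3, -0.4], [-0.3, -1.6], [-0.7, -0.1], [0.9, -0.8], [0.1, -0.7], [-0.4, -2.1], [-0.2, -1.1], [0.4, 0.4]]
hook [ 6.28558e+02 -2.64806e+02  1.08000e-01]
[[-0.2, -0.5], [-0.6, 0.4], [-0.4, -1.4], [1.1, 0.3], [0.0, -1.0], [-0.5, -1.3], [-0.5, 0.8], [3.2, -1.4], [1.4, -0.6]]
0.9
spacer_ring [439.81396814 112.54405257  13.        ] [ 12.58033871 100.12664828] [-147.12808526  395.43706373]Traceback (most recent call last):
  File "<stdin>", line 15, in <module>
IndexError: list index out of range
```

```bash
cat >> h.py <<'E'
TR=np.array([420.9,13.4,-.064]); HK=np.array([628.6,-264.8,.108])
def go(pos,yaw,n=True):
    s=r.sense();R0=R.from_euler("xyz",s["tcp_rot"]);R1=R.from_euler("xyz",[np.pi,0,yaw])
    rv=(R0.inv()*R1).as_rotvec()/np.pi;d=R0.inv().apply(np.array(pos)-s["eef_pos"])/250
    print("t",round(s["clock"],2),"turn",rv.round(4),"shift",d.round(4),"at",s["eef_pos"].round(1),s["tcp_rot"].round(4),"F",s["contact_force"].round(1))
E
python3 - <<'E'
from h import *
W=loc(HK,(0,20,231))[0];print(W);go(W,HK[2]+np.pi/2)
for uv in[(210,236)]:print("jar",ray("scene",uv,20),inv(HK,ray("scene",uv,20)))
print("blue",ray("scene",(150+590/2.9,140+105/2.9),0),ray("scene",(150+570/2.9,140+50/2.9),60))
E
```

```text
[ 626.44419659 -244.91652667  231.        ]
t 1.05 turn [ 0.      0.     -0.4434] shift [ 2.1279e+00 -8.5380e-01  1.2000e-03] at [ 176.2 -599.7  231.3] [ 3.1415 -0.      0.2858] F [-0.  -1.   0.4]
jar [604.40529839  78.94692185  20.        ] [ 12.99880408 344.35208865]
blue [ 568.08094371 -437.8462085     0.        ] [ 587.56039101 -424.57584548   60.        ]
```

carry_out(
  series=[
    [0,0,-0.22,1,-0.4,0,-1],
    [0,0,-0.22,1,-0.4,0,-1],
    [0,0,-0.22,1,-0.4,0,-1],
    [0,0,-0.22,1,-0.4,0,-1],
    [0,0,-0.22,1,-0.4,0,-1],
  ],
)

```text
clock: 1.68
eef_pos: [390.2, -431.1, 231.4]
tcp_rot: [3.141, -0.0, 0.981]
contact_force: [1.0, -0.4, 0.5]
opening: 0.999
grasp_force: 0.0
```

```bash
python3 - <<'E'
from h import *
go([626.4,-244.9,200],HK[2]+np.pi/2)
E
```

```text
t 1.68 turn [ 2.000e-04 -1.000e-04 -2.221e-01] shift [1.1446 0.3709 0.1264] at [ 390.2 -431.1  231.4] [ 3.1413e+00 -5.0000e-04  9.8090e-01] F [ 1.  -0.4  0.5]
```

carry_out(
  series=[
    [0,0,-0.222,1,0.37,0.12,-1],
    [0,0,-0.222,1,0.37,0.12,-1],
    [0,0,-0.222,1,0.37,0.12,-1],
    [0,0,-0.222,1,0.37,0.12,-1],
    [0,0,-0.222,1,0.37,0.12,-1],
    [0,0,-0.222,1,0.37,0.12,-1],
  ],
)

```text
clock: 2.42
eef_pos: [604.4, -277.7, 200.8]
tcp_rot: [-3.141, -0.0, 1.674]
contact_force: [0.5, -0.9, -0.2]
opening: 0.997
grasp_force: 0.0
```

```bash
python3 - <<'E'
from h import *
import cv2
s=r.sense();k=r.get_calibration("wrist");im=r.grab_frame("wrist");cv2.imwrite("pics/w1.png",im[:,:,::-1])
print(np.round(k["K"],1).tolist(),np.round(k["pose"],3).tolist())
go([626.4,-244.9,43],HK[2]+np.pi/2)
print(proj("wrist",loc(HK,[(0,-40,78),(0,45,78),(0,150,53),(0,250,53)]),k).round())
E
```

```text
[[322.5, 0.0, 280.1], [0.0, 322.5, 206.6], [0.0, 0.0, 1.0]] [[0.995, -0.098, -0.03, 597.185], [0.102, 0.946, 0.307, -199.908], [-0.001, -0.308, 0.951, 342.663], [0.0, 0.0, 0.0, 1.0]]
t 2.48 turn [-0.0003  0.0001 -0.0019] shift [0.1247 0.1052 0.6321] at [ 603.6 -278.5  201.1] [-3.1405e+00  2.0000e-04  1.6729e+00] F [ 0.1 -0.1 -0.3]
[[ 309.  230.]
 [ 311.  132.]
 [ 311.   -9.]
 [ 315. -179.]]
```

View pics/w1.png

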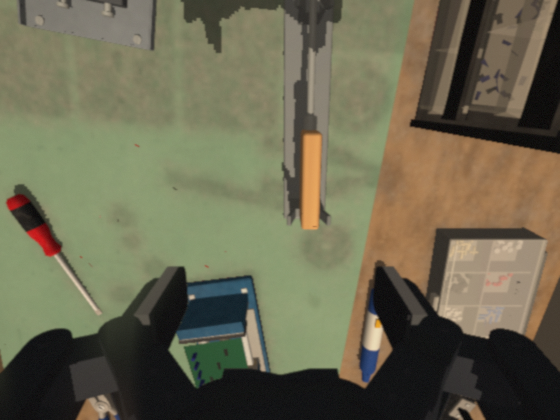

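The handle lies at (302–321, 133–230), within a pixel or so of the prediction from the fit. The blue tray and screwdriver are clear of the fingers.

carry_out(
  series=[
    [0,0,-0.002,0.126,0.105,0.2,-1],
    [0,0,-0.002,0.126,0.105,0.4,-1],
    [0,0,-0.002,0.126,0.105,0.55,-1],
    [0,0,-0.002,0.126,0.105,0.624,-1],
    [0,0,-0.002,0.126,0.105,0.624,-1],
  ],
  force=90,
)

```text
clock: 3.1
eef_pos: [626.0, -244.8, 44.8]
tcp_rot: [-3.14, -0.001, 1.679]
contact_force: [0.3, 0.1, 1.1]
opening: 0.998
grasp_force: 0.0
```

```bash
python3 - <<'E'
from h import *
go([626.4,-244.9,45],HK[2]+np.pi/2)
E
```

```text
t 3.1 turn [-0.0005 -0.0002 -0.    ] shift [-0.0007  0.0014 -0.0006] at [ 626.  -244.8   44.8] [-3.1400e+00 -6.0000e-04  1.6787e+00] F [0.3 0.1 1.1]
```

carry_out(
  series=[
    [0,0,0,0,0,0,1],
    [0,0,0,0,0,0,1],
    [0,0,0,0,0,0,1],
    [0,0,0,0,0,0,1],
    [0,0,0,0,0,0,1],
    [0,0,0,0,0,0,1],
  ],
  force=100,
)

```text
clock: 3.85
eef_pos: [627.9, -243.8, 46.1]
tcp_rot: [3.14, 0.001, 1.681]
contact_force: [-0.9, 0.7, 6.1]
opening: 0.17
grasp_force: 97.5
```

carry_out(
  series=[
    [0,0,0,0,0,-0.05,1],
    [0,0,0,0,0,-0.15,1],
    [0,0,0,0,0,-0.3,1],
    [0,0,0,0,0,-0.48,1],
    [0,0,0,0,0,-0.48,1],
  ],
)

```text
clock: 4.47
eef_pos: [629.5, -244.6, 169.8]
tcp_rot: [3.135, 0.003, 1.681]
contact_force: [0.8, 0.3, -1.7]
opening: 0.174
grasp_force: 97.6
```

```bash
python3 - <<'E'
from h import *
import cv2
s=r.sense();print(s["wrist_torque"])
im=r.grab_frame("side");cv2.imwrite("pics/s1.png",cv2.resize(im[130:310,190:410,::-1],None,fx=3,fy=3,interpolation=2))
# target: hook origin in tray frame (14,-295), grip at +20
W=loc(TR,(14,-275,165))[0];print(W);go(W,TR[2]+np.pi/2)
E
```

```text
[-0.03514081 -0.00727221  0.03109645]
[ 417.28335026 -261.93238067  165.        ]
t 4.53 turn [0.001  0.0004 0.0554] shift [ 0.0215 -0.8461  0.0068] at [ 628.1 -244.1  167.3] [3.1387e+00 1.6000e-03 1.6807e+00] F [-0.1  0.7 -3.2]
```

View pics/s1.png

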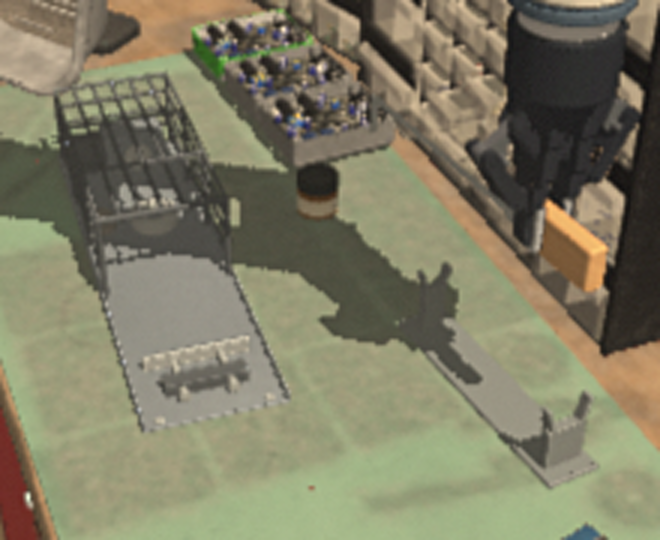

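The handle hangs level in the fingers, clear of the rest, and the jar is undisturbed.

carry_out(
  series=[
    [0,0,0.055,0.02,-0.2,0,1],
    [0,0,0.055,0.02,-0.4,0,1],
    [0,0,0.055,0.02,-0.6,0,1],
    [0,0,0.055,0.02,-0.75,0,1],
    [0,0,0.055,0.02,-0.846,0,1],
    [0,0,0.055,0.02,-0.846,0,1],
  ],
)

```text
clock: 5.28
eef_pos: [414.2, -261.4, 164.1]
tcp_rot: [-3.139, -0.001, 1.507]
contact_force: [0.8, -0.3, -1.5]
opening: 0.169
grasp_force: 98.0
```

```bash
python3 - <<'E'
from h import *
import cv2
go(loc(TR,(14,-275,165))[0],TR[2]+np.pi/2)
im=r.grab_frame("scene")
for l in("spacer_ring","knob","hook","stop"):
  for d in r.silhouettes("scene",l)[:2]:
    y,x=np.where(d["region"]);W=ray("scene",(x.mean(),y.mean()),11);print(l,round(d["score"],2),x.min(),x.max(),y.min(),y.max(),inv(TR,W).round(1))
v=im[190:340,170:370,::-1];cv2.imwrite("pics/s2.png",cv2.resize(v,None,fx=4,fy=4,interpolation=2))
# predictions: ring outline at guess, hook tip
print("ring guess",((proj("scene",loc(TR,[(12.6,100,11),(0,-85,18),(0,-120,18)]))-[170,190])*4).round())
side=r.grab_frame("side")
for d in r.silhouettes("side","spacer_ring")[:2]:
    y,x=np.where(d["region"]);print(d["score"],inv(TR,ray("side",(x.mean(),y.mean()),11)).round(1))
E
```

```text
t 5.28 turn [-0.0009 -0.0005 -0.0001] shift [-0.0015  0.0124 -0.0035] at [ 414.2 -261.4  164.1] [-3.1388e+00 -1.4000e-03  1.5065e+00] F [ 0.8 -0.3 -1.5]
spacer_ring 0.47 237 257 266 282 [11.  97.2]
spacer_ring 0.37 178 302 220 317 [61.6 90.3]
hook 0.67 295 354 162 202 [ 215.8 -348.1]
stop 0.84 305 337 228 249 [  -1.8 -123.2]
ring guess [[307. 336.]
 [563. 205.]
 [604. 183.]]
0.57 [ 73.7 -87.6]
0.55 [ 7.8 95.9]
```

View pics/s2.png

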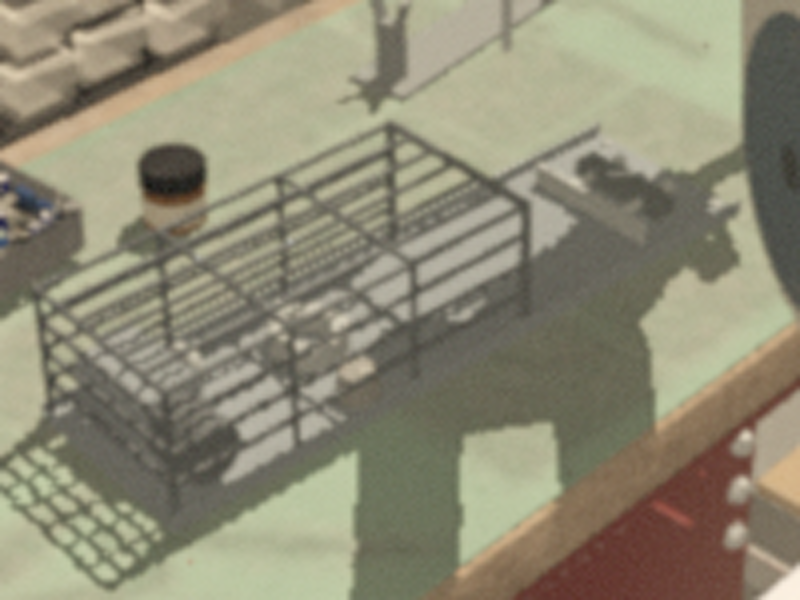

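The ring shows under the roof bars at about (307,333) in the crop, which gives tray (10–12, 97). The knob is nearer the camera at (355,380), and the stop plate is at (590,205).

```bash
python3 - <<'E'
from h import *
go(loc(TR,(10.5,-290,60))[0],TR[2]+np.pi/2)
E
```

```text
t 5.62 turn [-0.     -0.      0.0005] shift [-0.0604 -0.0133  0.4202] at [ 417.1 -261.8  165. ] [-3.1415e+00 -1.0000e-04  1.5085e+00] F [ 0.4  0.7 -1.2]
```

carry_out(
  series=[
    [0,0,0,-0.06,-0.013,0.1,1],
    [0,0,0,-0.06,-0.013,0.25,1],
    [0,0,0,-0.06,-0.013,0.36,1],
    [0,0,0,-0.06,-0.013,0.42,1],
    [0,0,0,-0.06,-0.013,0.42,1],
    [0,0,0,-0.06,-0.013,0.42,1],
  ],
)

```text
clock: 6.38
eef_pos: [413.0, -277.1, 61.1]
tcp_rot: [3.14, 0.001, 1.508]
contact_force: [0.7, -0.4, -1.4]
opening: 0.171
grasp_force: 98.0
```

```bash
python3 - <<'E'
from h import *
import cv2
go(loc(TR,(10.5,-131,60))[0],TR[2]+np.pi/2)
s=r.sense();T=inv(TR,s["eef_pos"]);z=s["eef_pos"][2];print(T)
pts=loc(TR,[(T[0],T[1]+229,z-29),(T[0],T[1]+229,z+8),(T[0],T[1]+25,z+8)])
im=r.grab_frame("scene");a=im[190:310,230:400,::-1];a=cv2.resize(a,None,fx=4,fy=4,interpolation=2)
for p in (proj("scene",pts)-[230,190])*4+2: cv2.circle(a,tuple(int(v) for v in p),3,(0,0,255),1)
im=r.grab_frame("side");b=cv2.resize(im[150:290,210:290,::-1],None,fx=4,fy=4,interpolation=2)
for p in (proj("side",pts)-[210,150])*4+2: cv2.circle(b,tuple(int(v) for v in p),3,(0,0,255),1)
cv2.imwrite("pics/c.png",a);cv2.imwrite("pics/d.png",b)
c=np.zeros((560,800,3),np.uint8);c[:480,:480]=a[:, :480] if a.shape[1]>480 else a;c[:560,480:]=b[:560,:320];cv2.imwrite("pics/s3.png",c)
E
```

```text
t 6.38 turn [0.0004 0.0002 0.0004] shift [ 6.377e-01 -1.000e-04  4.000e-03] at [ 413.  -277.1   61.1] [3.1405e+00 7.0000e-04 1.5081e+00] F [ 0.7 -0.4 -1.4]
[  10.73805932 -290.41304225]
```

View pics/s3.png

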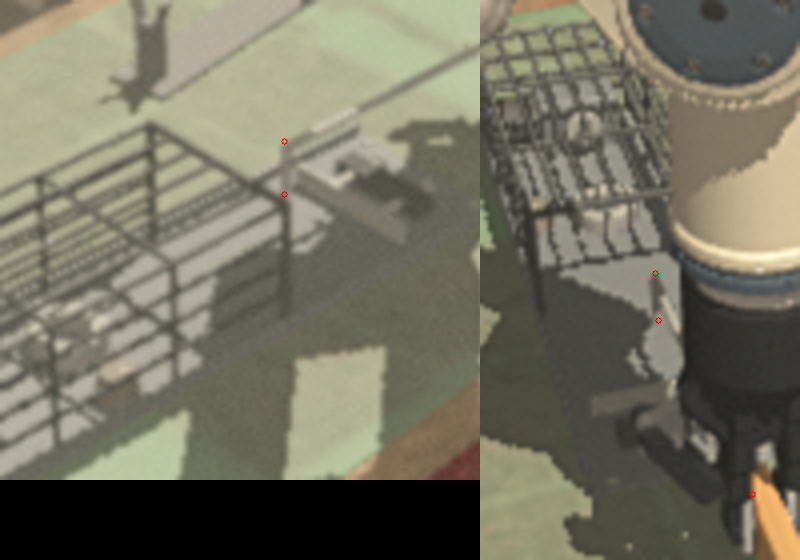

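The hook tip is within a pixel or two of the prediction in both views. It hangs before the mouth, and the ring is straight ahead.

carry_out(
  series=[
    [0,0,0,0.1,0,0,1],
    [0,0,0,0.25,0,0,1],
    [0,0,0,0.4,0,0,1],
    [0,0,0,0.54,0,0,1],
    [0,0,0,0.61,0,0,1],
    [0,0,0,0.638,0,0,1],
    [0,0,0,0.638,0,0,1],
  ],
)

```text
clock: 7.35
eef_pos: [422.8, -117.6, 60.8]
tcp_rot: [3.141, 0.0, 1.509]
contact_force: [0.3, -0.8, -2.6]
opening: 0.173
grasp_force: 98.0
```

```bash
python3 - <<'E'
from h import *
import cv2
go(loc(TR,(10.5,-131,39))[0],TR[2]+np.pi/2)
s=r.sense();T=inv(TR,s["eef_pos"]);z=s["eef_pos"][2];print(T)
pts=loc(TR,[(T[0],T[1]+229,z-29),(T[0],T[1]+229,18)])
th=np.linspace(0,2*np.pi,40)
def draw(n,o,w,h,f):
    im=r.grab_frame(n);b=cv2.resize(im[o[1]:o[1]+h,o[0]:o[0]+w,::-1],None,fx=f,fy=f,interpolation=2)
    for p in (proj(n,pts)-o)*f+f/2: cv2.circle(b,tuple(int(v) for v in p),3,(0,0,255),1)
    for rr in(23,13):
        q=((proj(n,loc(TR,np.c_[10.5+rr*np.cos(th),98+rr*np.sin(th),18+0*th]))-o)*f+f/2).astype(int);cv2.polylines(b,[q],True,(0,255,0),1)
    return b
a=draw("scene",(220,240),50,70,8);b=draw("side",(220,170),50,70,8)
cv2.imwrite("pics/s4.png",np.hstack([a,b]))
E
```

```text
t 7.35 turn [0.0003 0.0001 0.0006] shift [-0.0014  0.0007  0.0871] at [ 422.8 -117.6   60.8] [3.1405e+00 3.0000e-04 1.5086e+00] F [ 0.3 -0.8 -2.6]
[  10.30286162 -130.64323416]
```

View pics/s4.png

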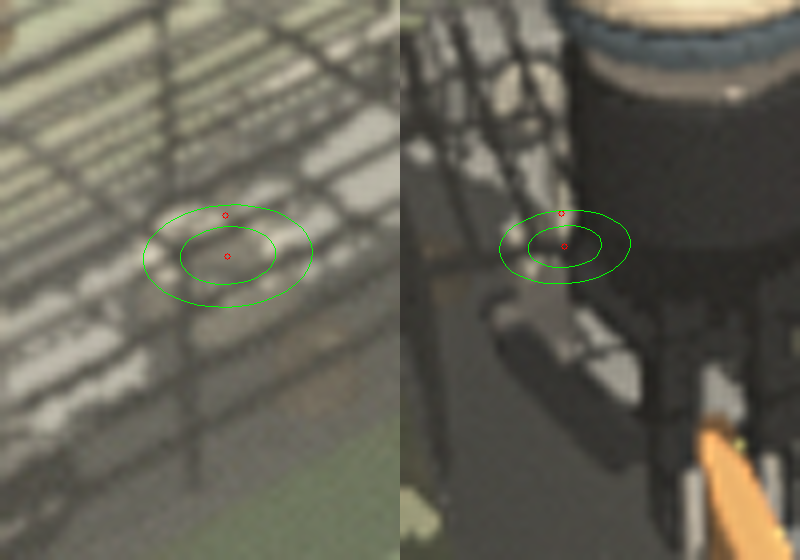

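The ring outline drawn at (10.5, 98) fits the bright rim, and the tip is over the eye at (227,256) in the left half.

carry_out(
  series=[
    [0,0,0,0,0,0.03,1],
    [0,0,0,0,0,0.055,1],
    [0,0,0,0,0,0.075,1],
    [0,0,0,0,0,0.075,1],
  ],
)

```text
clock: 7.95
eef_pos: [421.9, -117.5, 40.9]
tcp_rot: [-3.14, -0.0, 1.508]
contact_force: [0.6, -0.1, -2.0]
opening: 0.168
grasp_force: 98.0
```

carry_out(
  series=[
    [0,0,0,-0.01,0,0.015,1],
    [0,0,0,-0.04,0,0.015,1],
    [0,0,0,-0.1,0,0.015,1],
    [0,0,0,-0.18,0,0.015,1],
    [0,0,0,-0.26,0,0.015,1],
    [0,0,0,-0.34,0,0.015,1],
    [0,0,0,-0.4,0,0.015,1],
    [0,0,0,-0.42,0,0.015,1],
  ],
)

```text
clock: 8.95
eef_pos: [415.7, -223.5, 37.9]
tcp_rot: [3.141, 0.0, 1.506]
contact_force: [-0.3, 1.1, -2.4]
opening: 0.169
grasp_force: 98.0
```

```bash
python3 - <<'E'
from h import *
s=r.sense();print(s["contact_force"],inv(TR,s["eef_pos"]),s["eef_pos"])
r.grab_frame("scene")
for d in r.silhouettes("scene","spacer_ring")[:2]:
    y,x=np.where(d["region"]);print(round(d["score"],2),inv(TR,ray("scene",(x.mean(),y.mean()),11)).round(1))
for d in r.silhouettes("scene","knob")[:1]:
    y,x=np.where(d["region"]);print("knob",round(d["score"],2),inv(TR,ray("scene",(x.mean(),y.mean()),11)).round(1))
E
```

```text
[-0.28102317  1.06638413 -2.42975477] [   9.9474851  -236.74601265] [ 415.68571627 -223.49752681   37.860519  ]
0.51 [-1.9  7.7]
knob 0.48 [-36.3 107.8]
```

carry_out(
  series=[
    [0,0,0,-0.03,0,0,1],
    [0,0,0,-0.07,0,0,1],
    [0,0,0,-0.12,0,0,1],
    [0,0,0,-0.16,0,0,1],
    [0,0,0,-0.19,0,0,1],
    [0,0,0,-0.2,0,0,1],
    [0,0,0,-0.2,0,0,1],
  ],
)

```text
clock: 9.98
eef_pos: [412.6, -272.4, 37.8]
tcp_rot: [3.142, 0.0, 1.508]
contact_force: [-0.3, 0.9, -1.3]
opening: 0.167
grasp_force: 98.0
```

```bash
python3 - <<'E'
from h import *
import cv2
s=r.sense();T=inv(TR,s["eef_pos"]);print(s["contact_force"],T,T[1]+229)
im=r.grab_frame("scene");cv2.imwrite("pics/s5.png",cv2.resize(im[200:280,260:370,::-1],None,fx=6,fy=6,interpolation=2))
for l in("spacer_ring","stop"):
  for d in r.silhouettes("scene",l)[:1]:
    y,x=np.where(d["region"]);print(l,round(d["score"],2),inv(TR,ray("scene",(x.mean(),y.mean()),11)).round(1))
E
```

```text
[-0.3387686   0.85380308 -1.26572378] [   9.95917104 -285.7621014 ] -56.76210140416839
spacer_ring 0.56 [  9.  -46.8]
stop 0.78 [  -2.1 -124. ]
```

View pics/s5.png

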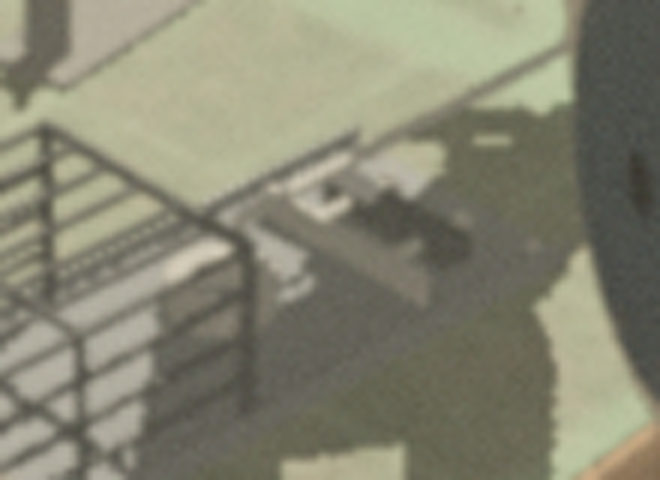

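The ring has come out through the mouth region (tray y about -47). The stop plate is just ahead, at crop (262,205)–(430,300).

```bash
python3 - <<'E'
from h import *
for u,v in[(430,290),(262,197),(345,243)]:print(inv(TR,ray("scene",(260+u/6,200+v/6),18)))
E
```

```text
[-53.63635119 -99.39650331]
[ 37.53886595 -98.30271276]
[ -8.55395798 -98.82819503]
```

carry_out(
  series=[
    [0,0,0,-0.02,0,0,1],
    [0,0,0,-0.045,0,0,1],
    [0,0,0,-0.065,0,0,1],
    [0,0,0,-0.075,0,0,1],
    [0,0,0,-0.08,0,0,1],
  ],
)

```text
clock: 10.75
eef_pos: [411.3, -292.4, 37.7]
tcp_rot: [-3.142, -0.0, 1.508]
contact_force: [-0.1, 0.7, -2.3]
opening: 0.168
grasp_force: 98.0
```

carry_out(
  series=[
    [0,0,0,-0.004,0,0,1],
    [0,0,0,-0.008,0,0,1],
    [0,0,0,-0.012,0,0,1],
    [0,0,0,-0.012,0,0,1],
  ],
)

```text
clock: 11.25
eef_pos: [411.2, -295.2, 37.8]
tcp_rot: [3.142, 0.0, 1.508]
contact_force: [-0.2, 0.3, -3.0]
opening: 0.17
grasp_force: 97.9
```

carry_out(
  series=[
    [0,0,0,-0.004,0,0,1],
    [0,0,0,-0.008,0,0,1],
  ],
)

```text
clock: 11.5
eef_pos: [411.0, -297.2, 37.8]
tcp_rot: [3.142, -0.0, 1.508]
contact_force: [-0.7, 0.7, -2.4]
opening: 0.168
grasp_force: 97.9
```

carry_out(
  series=[
    [0,0,0,-0.004,0,0,1],
    [0,0,0,-0.006,0,0,1],
    [0,0,0,-0.006,0,0,1],
  ],
)

```text
clock: 11.88
eef_pos: [410.9, -298.8, 37.8]
tcp_rot: [3.142, 0.0, 1.508]
contact_force: [-0.6, 1.7, -1.3]
opening: 0.171
grasp_force: 97.9
```

carry_out(
  series=[
    [0,0,0,-0.003,0,0,1],
    [0,0,0,-0.004,0,0,1],
    [0,0,0,-0.004,0,0,1],
  ],
)

```text
clock: 12.25
eef_pos: [410.9, -299.7, 37.8]
tcp_rot: [3.142, 0.0, 1.508]
contact_force: [-0.2, 0.2, -2.1]
opening: 0.172
grasp_force: 97.9
```

carry_out(
  series=[
    [0,0,0,-0.003,0,0,1],
    [0,0,0,-0.006,0,0,1],
    [0,0,0,-0.006,0,0,1],
  ],
)

```text
clock: 12.62
eef_pos: [410.8, -301.2, 37.8]
tcp_rot: [3.142, 0.0, 1.508]
contact_force: [0.6, 0.3, -1.1]
opening: 0.168
grasp_force: 97.9
```

carry_out(
  series=[
    [0,0,0,-0.003,0,0,1],
    [0,0,0,-0.006,0,0,1],
    [0,0,0,-0.006,0,0,1],
  ],
)

```text
clock: 13.0
eef_pos: [410.7, -302.8, 37.8]
tcp_rot: [3.142, 0.0, 1.508]
contact_force: [-0.6, 0.5, -1.4]
opening: 0.172
grasp_force: 97.9
```

carry_out(
  series=[
    [0,0,0,-0.003,0,0,1],
    [0,0,0,-0.006,0,0,1],
    [0,0,0,-0.006,0,0,1],
  ],
)

```text
clock: 13.38
eef_pos: [410.6, -304.3, 37.8]
tcp_rot: [3.142, 0.0, 1.508]
contact_force: [-0.2, 0.3, -1.5]
opening: 0.172
grasp_force: 97.9
```

carry_out(
  series=[
    [0,0,0,-0.003,0,0,1],
    [0,0,0,-0.006,0,0,1],
    [0,0,0,-0.006,0,0,1],
  ],
)

```text
clock: 13.75
eef_pos: [410.5, -305.8, 37.8]
tcp_rot: [3.142, 0.0, 1.508]
contact_force: [0.0, 0.5, -2.4]
opening: 0.171
grasp_force: 97.9
```

```bash
python3 - <<'E'
from h import *
import cv2
s=r.sense();T=inv(TR,s["eef_pos"]);print(s["contact_force"],T,T[1]+229)
im=r.grab_frame("scene");cv2.imwrite("pics/s6.png",cv2.resize(im[210:265,285:345,::-1],None,fx=8,fy=8,interpolation=2))
for l in("spacer_ring","stop"):
  for d in r.silhouettes("scene",l)[:1]:
    y,x=np.where(d["region"]);print(l,round(d["score"],2),inv(TR,ray("scene",(x.mean(),y.mean()),11)).round(1))
E
```

```text
[ 0.02921412  0.45387555 -2.41874213] [  10.02641008 -319.16250507] -90.16250507447234
spacer_ring 0.48 [  7.3 -83.3]
stop 0.63 [  -6.6 -124.7]
```

carry_out(
  series=[
    [0,0,0,-0.003,0,0,1],
    [0,0,0,-0.006,0,0,1],
    [0,0,0,-0.006,0,0,1],
  ],
)

```text
clock: 14.28
eef_pos: [410.2, -306.8, 37.6]
tcp_rot: [-3.141, -0.001, 1.508]
contact_force: [-0.4, 3.5, -2.2]
opening: 0.174
grasp_force: 97.9
```

carry_out(
  series=[
    [0,0,0,-0.002,0,0,1],
    [0,0,0,-0.002,0,0,1],
  ],
)

```text
clock: 14.52
eef_pos: [410.4, -307.2, 37.7]
tcp_rot: [-3.141, -0.001, 1.507]
contact_force: [2.5, 5.4, -2.9]
opening: 0.173
grasp_force: 97.9
```

Firm contact at 5–6 N. I'll hold it there.

carry_out(
  series=[
    [0,0,0,0,0,0,1],
    [0,0,0,0,0,0,1],
    [0,0,0,0,0,0,1],
    [0,0,0,0,0,0,1],
  ],
)

```text
clock: 15.02
eef_pos: [410.4, -307.2, 37.7]
tcp_rot: [-3.141, -0.001, 1.507]
contact_force: [1.6, 5.3, -3.1]
opening: 0.172
grasp_force: 97.9
```

carry_out(
  series=[
    [0,0,0,0,0,0,1],
    [0,0,0,0,0,0,1],
    [0,0,0,0,0,0,1],
    [0,0,0,0,0,0,1],
    [0,0,0,0,0,0,1],
  ],
)

```text
clock: 15.65
eef_pos: [410.4, -307.3, 37.7]
tcp_rot: [-3.141, -0.001, 1.507]
contact_force: [1.5, 5.5, -3.2]
opening: 0.17
grasp_force: 97.9
```

carry_out(
  series=[
    [0,0,0,0.008,0,0,1],
    [0,0,0,0.024,0,0,1],
    [0,0,0,0.028,0,0,1],
    [0,0,0,0.028,0,0,1],
  ],
)

```text
clock: 16.15
eef_pos: [410.9, -300.7, 37.8]
tcp_rot: [3.141, 0.0, 1.508]
contact_force: [0.0, 0.7, -1.9]
opening: 0.171
grasp_force: 98.0
```

carry_out(
  series=[
    [0,0,0,0,0,-0.03,1],
    [0,0,0,0,0,-0.08,1],
    [0,0,0,0,0,-0.15,1],
    [0,0,0,0,0,-0.3,1],
    [0,0,0,0,0,-0.45,1],
    [0,0,0,0,0,-0.52,1],
    [0,0,0,0,0,-0.52,1],
  ],
)

```text
clock: 17.02
eef_pos: [411.7, -301.4, 169.9]
tcp_rot: [3.138, 0.002, 1.508]
contact_force: [-0.2, 0.4, -0.9]
opening: 0.173
grasp_force: 98.1
```

```bash
python3 - <<'E'
from h import *
import cv2
W=loc(HK,(0,20,168))[0];W=np.array([628.1,-244.1,168]);go(W,1.681)
im=r.grab_frame("scene");cv2.imwrite("pics/s7.png",cv2.resize(im[150:300,230:390,::-1],None,fx=4,fy=4,interpolation=2))
for l in("spacer_ring",):
  for d in r.silhouettes("scene",l)[:1]:
    y,x=np.where(d["region"]);print(l,round(d["score"],2),inv(TR,ray("scene",(x.mean(),y.mean()),11)).round(1))
E
```

```text
t 17.02 turn [ 0.001   0.0008 -0.0551] shift [0.2832 0.8495 0.0097] at [ 411.7 -301.4  169.9] [3.1383e+00 2.2000e-03 1.5078e+00] F [-0.2  0.4 -0.9]
spacer_ring 0.74 [  -2.7 -125.9]
```

View pics/s7.png

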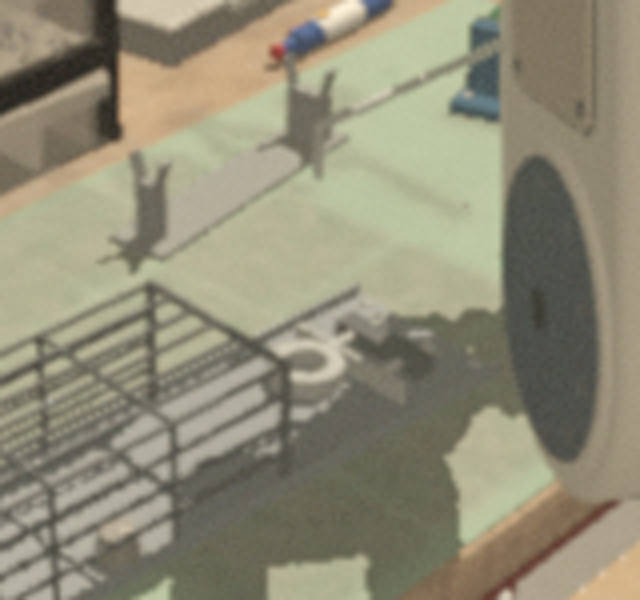

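The ring lies flat in the open against the stop plate at (310,360), and the hook is out and above it. The knob is still at (118,540).

carry_out(
  series=[
    [0,0,-0.055,0.05,0.15,0,1],
    [0,0,-0.055,0.12,0.36,0,1],
    [0,0,-0.055,0.19,0.57,0,1],
    [0,0,-0.055,0.26,0.76,0,1],
    [0,0,-0.055,0.283,0.85,0,1],
    [0,0,-0.055,0.283,0.85,0,1],
    [0,0,-0.055,0.283,0.85,0,1],
  ],
)

```text
clock: 18.0
eef_pos: [625.8, -243.3, 166.5]
tcp_rot: [-3.139, -0.001, 1.681]
contact_force: [0.3, 0.6, -2.4]
opening: 0.167
grasp_force: 98.2
```

```bash
python3 - <<'E'
from h import *
r.grab_frame("wrist");go([628,-244,75],1.681)
E
```

```text
t 18.05 turn [-0.0006 -0.0003 -0.0003] shift [-0.003   0.0095  0.3675] at [ 625.8 -243.6  166.9] [-3.1396e+00 -8.0000e-04  1.6802e+00] F [ 0.2 -0.4 -1.5]
```

carry_out(
  series=[
    [0,0,0,0,0,0.1,1],
    [0,0,0,0,0,0.22,1],
    [0,0,0,0,0,0.28,1],
    [0,0,0,0,0,0.28,1],
    [0,0,0,0,0,0.28,1],
    [0,0,0,0,0,0.28,1],
  ],
)

```text
clock: 18.8
eef_pos: [628.0, -243.8, 99.0]
tcp_rot: [3.14, 0.001, 1.681]
contact_force: [-0.2, 0.6, -2.3]
opening: 0.172
grasp_force: 98.2
```

```bash
python3 - <<'E'
from h import *
go([628,-244,46],1.681)
E
```

```text
t 18.8 turn [ 0.0005  0.0003 -0.0001] shift [-0.0007 -0.0006  0.2122] at [ 628.  -243.8   99. ] [3.1399e+00 9.0000e-04 1.6807e+00] F [-0.2  0.6 -2.3]
```

Aligned at (628.0, -243.8). Lowering in.

carry_out(
  series=[
    [0,0,0,0,0,0.06,1],
    [0,0,0,0,0,0.12,1],
    [0,0,0,0,0,0.17,1],
    [0,0,0,0,0,0.195,1],
    [0,0,0,0,0,0.205,1],
    [0,0,0,0,0,0.205,1],
  ],
)

```text
clock: 19.55
eef_pos: [627.5, -243.5, 46.7]
tcp_rot: [3.141, 0.0, 1.681]
contact_force: [0.3, -0.4, -2.1]
opening: 0.172
grasp_force: 98.4
```

carry_out(
  series=[
    [0,0,0,0,0,0.003,1],
    [0,0,0,0,0,0.006,1],
    [0,0,0,0,0,0.006,1],
  ],
)

```text
clock: 19.92
eef_pos: [627.8, -243.6, 46.1]
tcp_rot: [3.141, 0.0, 1.681]
contact_force: [-1.6, -0.2, 5.9]
opening: 0.171
grasp_force: 99.7
```

Seated: the force rises to +6 N at the same height as at the grip. Now I'll open and rise.

carry_out(
  series=[
    [0,0,0,0,0,0,-0.2],
    [0,0,0,0,0,0,-1],
    [0,0,0,0,0,0,-1],
    [0,0,0,0,0,0,-1],
    [0,0,0,0,0,0,-1],
    [0,0,0,0,0,0,-1],
  ],
)

```text
clock: 20.68
eef_pos: [627.3, -243.4, 45.0]
tcp_rot: [-3.142, -0.0, 1.681]
contact_force: [-0.2, -0.5, 0.2]
opening: 1.0
grasp_force: 0.0
```

carry_out(
  series=[
    [0,0,0,0,0,-0.06,-1],
    [0,0,0,0,0,-0.2,-1],
    [0,0,0,0,0,-0.4,-1],
    [0,0,0,0,0,-0.6,-1],
    [0,0,0,0,0,-0.72,-1],
    [0,0,0,0,0,-0.72,-1],
  ],
)

```text
clock: 21.42
eef_pos: [629.0, -244.1, 229.3]
tcp_rot: [3.136, 0.003, 1.681]
contact_force: [0.7, -0.2, -0.3]
opening: 0.996
grasp_force: 0.0
```

```bash
python3 - <<'E'
from h import *
import cv2
print(r.sense()["eef_pos"])
a=r.grab_frame("side");b=r.grab_frame("scene")
a=cv2.resize(a[130:310,200:400,::-1],None,fx=2,fy=2,interpolation=2);b=cv2.resize(b[140:320,170:370,::-1],None,fx=2,fy=2,interpolation=2)
cv2.imwrite("pics/s8.png",np.hstack([a,b]))
for d in r.silhouettes("scene","spacer_ring")[:1]:
    y,x=np.where(d["region"]);print(round(d["score"],2),inv(TR,ray("scene",(x.mean(),y.mean()),11)).round(1))
E
```

```text
[ 628.96041799 -244.06052431  229.34769896]
0.69 [ 10.2 -86.5]
```

View pics/s8.png

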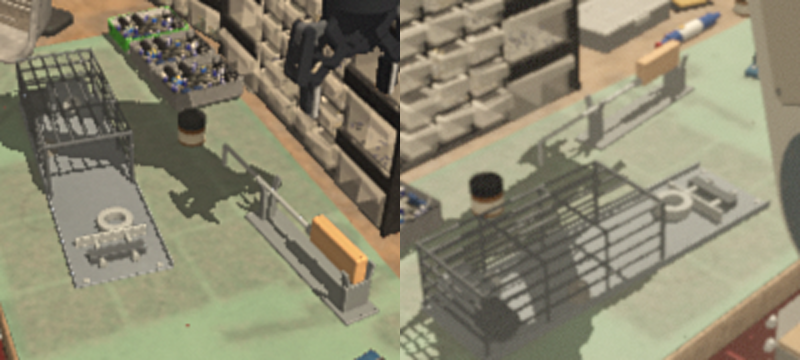

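The rod is back in its rest and level, the ring lies flat against the stop in the open at (115,220), the jar is in place, and the hand is clear.

```bash
python3 -c "
from rig import r
print(r.sign_off())"
```

```text
the job is handed in; nothing more can be done
None
```

The job is handed in at about 21.5 s: the ring was drawn against the stop and held there at about 5.5 N for roughly a second, and it now lies in the open before the stop. The rod is back in its rest and the jar is in place. The knob was still in place after the draw; the last picture doesn't show it.

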